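# Sort the belt pulleys into their parts dishes

### The job

Get the stripped sewing machine's parts ready for reassembly: put each of the three round belt pulleys into the parts dish of its size (small in small, medium in medium, large in large), lying flat inside the rim with the hub up. Set them down, do not drop them, and leave the two bearing housings (flanges that are not round), the oil bottle and the jar where they are.

Things in the scene. Friction and masses are not known exactly. Their poses are not given: they have to be found in the camera images.
- pulley_small: the small belt pulley, loose, bare aluminium, lying flat with its hub up: a round V-grooved wheel 44 mm in diameter and 18 mm thick, with a round hub 28 mm in diameter standing 34 mm above the wheel's upper face (52 mm tall over all), coaxial; about 100 g. Origin at the centre of its underside, z up along the hub. Take it by the hub
- pulley_medium: the medium belt pulley, loose, bare aluminium, lying flat with its hub up: a round V-grooved wheel 62 mm in diameter and 18 mm thick, with a round hub 28 mm in diameter standing 34 mm above the wheel's upper face (52 mm tall over all), coaxial; about 170 g. Origin at the centre of its underside, z up along the hub. Take it by the hub
- pulley_large: the large belt pulley, loose, bare aluminium, lying flat with its hub up: a round V-grooved wheel 80 mm in diameter and 18 mm thick, with a round hub 28 mm in diameter standing 34 mm above the wheel's upper face (52 mm tall over all), coaxial; about 260 g. Origin at the centre of its underside, z up along the hub. Take it by the hub
- dish_small: the small parts dish, for the small pulley: a round shallow steel dish with a black rubber lining, fixed to the bench, 76 mm outside and 68 mm inside diameter; its floor lies 4 mm and its rim 11 mm above the bench. Origin at the centre of its underside, z up
- dish_medium: the medium parts dish, for the medium pulley: a round shallow steel dish with a black rubber lining, fixed to the bench, 94 mm outside and 86 mm inside diameter; its floor lies 4 mm and its rim 11 mm above the bench. Origin at the centre of its underside, z up
- dish_large: the large parts dish, for the large pulley: a round shallow steel dish with a black rubber lining, fixed to the bench, 112 mm outside and 104 mm inside diameter; its floor lies 4 mm and its rim 11 mm above the bench. Origin at the centre of its underside, z up
- housing_square: a loose aluminium bearing housing, not a pulley: a square flange 62 x 62 mm, 18 mm thick, with the same kind of hub (28 mm diameter, top at 52 mm). Origin at the centre of its underside. Stays where it is
- housing_long: a loose aluminium bearing housing, not a pulley: an oblong flange 88 mm (its x axis) x 36 mm, 18 mm thick, with the same kind of hub (28 mm diameter, top at 52 mm). Origin at the centre of its underside. Stays where it is
- oil_bottle: a small loose amber oil bottle, 48 mm in diameter and 100 mm tall, at the left end of the work. Origin at the centre of its underside. Stays where it is
- jar: a small loose glass jar with a black cap, 56 mm in diameter and 65 mm tall, at the right end of the work. Origin at the centre of its underside. Stays where it is
There are look-alikes about, which are no part of the job. What is shaped like the pulley_small but brown or yellow is not meant.

How it is judged:
By the outcome, as a careful person would: the job done as asked, in the order asked, and still so for the second after the job is handed in, with the robot touching nothing.
It also fails if it takes over 72 s, if anything falls off the work surface, if the arm or the gripper's body presses on something with over 40 N, if the wrist force passes 120 N, or if a joint passes its speed limit or range.

### The arm

A 7-joint arm with a two-finger parallel gripper is mounted at the origin on the work surface. World frame = base frame: x ahead of the robot, y to its left, z up, the work surface at z = 0. Lengths are in mm, angles in rad, forces in N, time in s.
With the tool pointing down it reaches from about 350 to 900 mm from the base axis. Payload 7.2 kg.
Tool frame: the origin (TCP) lies at the very end of the fingers, on their centre line; the grasp point (between the pads) lies manip.hold_point_z behind it (manip.hold_point_z is the distance from the TCP to the grasp point, in mm); z points along the fingers, y is the line along which they close (so a half turn about z gives the same grasp; the last joint's range is limited). The gripper opens to 85 mm and grips with 20 to 120 N. Pads are 22 mm wide; open, the fingers measure 114 mm over their backs; the gripper's body (76 mm by 85 mm) begins 54 mm behind the grasp point. The pads swing forward as they close: fully open they stand 13 mm farther back than shut.
Start: joints at [-1.383, 0.411, -0.013, 1.596, 0.006, 1.134, -0.082], TCP at [158.147, 604.664, 231.297] pointing down, gripper open.
Joint ranges: [-2.95, 2.95], [-0.29, 1.99], [-1.47, 1.44], [0.14, 2.54], [-1.03, 4.17], [0.13, 1.85], [-2.86, 2.86]. Speed limits (rad/s): [2.39, 2.39, 3.01, 3.01, 3.14, 3.14, 3.14].

### API

Orientations are given as a 3x3 rotation matrix whose columns are the frame's x, y, z axes.
In Python, from bench import manip, camera, camera_model gives the robot as it stands.
- The arm moves only by the tool arm_command, never from a script. Its argument "rows" is a list of rows, each an object with "claw": the finger opening in cm, from 0 to 8.54; "dp": the shift along the tool's x, y, z in cm, a list of three; "twist": the turn, a rotation vector about the tool's x, y, z in degrees, a list of three. A call has 1 to 10 rows; each row is the pose to reach, as a shift and turn from the pose commanded when the call began, along the tool's axes at that moment; what a row does not reach only later rows make up. A row lasts 1/12 s, in which the tool goes at most 41.7 mm and 7.16 degrees, less where a joint would pass 70% of its speed; a pose out of reach is approached as far as the arm can. A call with a gripper value outside its range is refused whole. The fingers move at their own pace and stop on an object; the grip force is fixed at half the most. Time passes only in rows, so rows that repeat a pose let the fingers close. It gives the time, the measured TCP pose, the force, the opening and the grip force at its end, in the units of the state.
- manip.sense(): the state, without advancing time (a new reading comes with each control period).
- camera(name): name is "scene" or "side" or "wrist"; returns the picture (420x560x3 uint8, red, green, blue); there is no depth.
- camera_model(name): a dict with "K" (3x3 intrinsics, pixels), "k1" (the pictures are not rectified: a ray, as slopes to the right and down, at radius r is drawn at 1 + k1 r^2 times it, then the intrinsics apply), "extrinsics" (4x4, takes a point from camera to world coordinates); the wrist camera has in their place "tool_from_camera" (4x4, takes a point from camera to tool coordinates, whose origin is the TCP and whose axes are the flange's). Camera axes: x right, y down, z forward; pixel columns grow to the right and rows downward; lengths in mm; the calibration is good to about 2 mm. A picture is of the moment at which its call begins: read the wrist's pose just before it. camera_model takes no time and is no camera call.
- manip.finish_job(): hands the job in; it is judged then, once.
The state is a dict: "t": time; "qpos": joint angles; "qd": joint speeds; "tau": joint torques, N m; "tcp_pos": TCP position; "eef_rot": TCP orientation; "wrist_force": force on the tool from outside, world axes, zero at the start; "wrist_torque": the same for the moment, N m; "opening": opening from 0.0 (shut) to 1.0 (fully open); "grip_force": force on a finger pad.
Only numpy, scipy, OpenCV 4.12 (cv2) and the standard library are available. Lean on these libraries where they do the work, as an engineer would, in place of code of your own. Each camera call takes 0.05 s, during which the arm holds its last target. There are 200 camera calls.

## Working session

There is one attempt and no reset: what is moved stays moved. The work goes in short steps, Python scripts to look and compute and a tool call to move; the robot and the scene stay as the last step left them, time stands still between calls to the robot, and variables do not carry over. Pictures are saved under pics/ and viewed, at most 14 in all, crops included, and the job is handed in when it is done.

Besides the shell and the picture viewer there is one more tool, called in YAML: its name, and indented under it one key for each argument. arm_command: Moves the arm, as the interface text tells. Its arguments: {"type":"object","properties":{"rows":{"type":"array","items":{"type":"object","properties":{"claw":{"type":"number"},"dp":{"type":"array","items":{"type":"number"}},"twist":{"type":"array","items":{"type":"number"}}}}}},"required":["rows"]}

```bash
mkdir -p pics; python3 - <<'E'
from bench import manip,camera,camera_model
import cv2,numpy as np
s=manip.sense();print({k:np.round(v,3).tolist() for k,v in s.items()},manip.hold_point_z)
for n in("scene","side"):
    cv2.imwrite(f"pics/{n}0.png",camera(n)[:,:,::-1])
for n in("scene","side","wrist"):
    m=camera_model(n);print(n,{k:np.round(v,3).tolist() for k,v in m.items()})
E
```

```text
{'t': 0.0, 'qpos': [-1.383, 0.412, -0.013, 1.597, 0.006, 1.134, -0.082], 'qd': [0.001, -0.001, 0.001, 0.0, -0.001, -0.002, -0.002], 'tau': [-0.0, -60.064, 0.682, -29.94, 0.014, 0.011, -0.0], 'tcp_pos': [158.009, 604.179, 230.44], 'eef_rot': [[-0.967, 0.253, -0.0], [0.253, 0.967, -0.002], [-0.0, -0.002, -1.0]], 'wrist_force': [0.11, -0.961, 0.621], 'wrist_torque': [-0.005, -0.033, -0.009], 'grip_force': 0.0, 'opening': 1.0} 18.700000000000003
scene {'K': [[410.241, 0.0, 273.602], [0.0, 410.241, 209.94], [0.0, 0.0, 1.0]], 'k1': -0.042, 'extrinsics': [[-0.866, 0.391, -0.313, 917.069], [0.501, 0.673, -0.544, 538.814], [-0.002, -0.627, -0.779, 834.083], [0.0, 0.0, 0.0, 1.0]]}
side {'K': [[491.452, 0.0, 280.021], [0.0, 491.452, 206.055], [0.0, 0.0, 1.0]], 'k1': -0.086, 'extrinsics': [[0.744, -0.428, 0.513, 38.617], [-0.668, -0.463, 0.583, -585.832], [-0.012, -0.776, -0.63, 699.828], [0.0, 0.0, 0.0, 1.0]]}
wrist {'K': [[338.356, 0.0, 283.244], [0.0, 338.356, 211.722], [0.0, 0.0, 1.0]], 'k1': -0.047, 'tool_from_camera': [[0.001, -0.961, -0.275, 70.271], [1.0, 0.001, 0.001, 1.491], [-0.0, -0.275, 0.961, -142.406], [0.0, 0.0, 0.0, 1.0]]}
```

View pics/scene0.png

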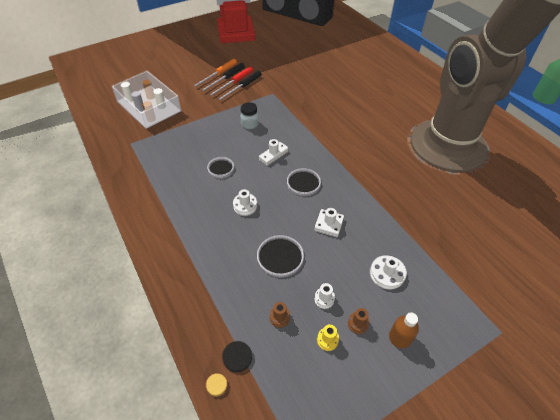

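View pics/side0.png

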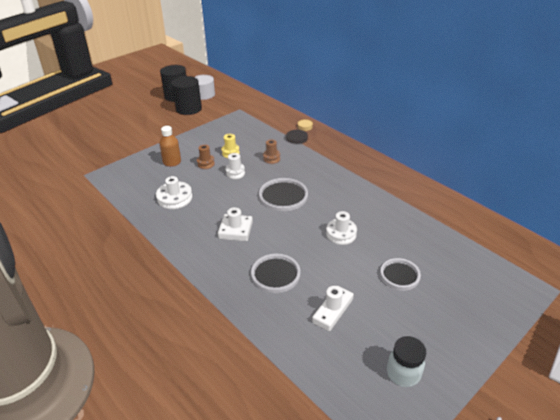

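Scene picture candidates:
- **Small pulley:** silver (325,296). Look-alikes are brown (280,315), brown (359,320) and yellow (328,338).
- **Medium pulley:** round (245,203). Look-alikes are the square housing (330,222) and the oblong housing (274,152).
- **Large pulley:** (388,271).
- **Dishes:** small (220,168), medium (304,182), large (280,256). The black disc at (237,357) is not a dish.

The side view has the same things: small (235,165), medium (342,225), large (173,190), and dishes (400,274), (276,272), (284,194).

```bash
cat > h.py <<'E'
from bench import manip,camera,camera_model
import cv2,numpy as np
def ray(n,uv,T=None):
    m=camera_model(n);K=m["K"];x=(np.array(uv,float)-[K[0][2],K[1][2]])/[K[0][0],K[1][1]]
    y=x.copy()
    for _ in range(20): y=x/(1+m["k1"]*(y@y))
    E=np.array(m["extrinsics"]) if T is None else T
    return E[:3,3],E[:3,:3]@np.r_[y,1]
def onz(n,uv,z,T=None):
    o,d=ray(n,uv,T);return (o+d*(z-o[2])/d[2])
def wristT(s):
    T=np.eye(4);T[:3,:3]=s["eef_rot"];T[:3,3]=s["tcp_pos"];return T@np.array(camera_model("wrist")["tool_from_camera"])
def blob(mask,uv,r):
    "centroid of the mask component nearest to uv"
    n,l,st,c=cv2.connectedComponentsWithStats(mask.astype(np.uint8));best=None
    for i in range(1,n):
        if st[i,4]<4:continue
        d=np.hypot(*(c[i]-uv))
        if d<r and (best is None or d<best[0]):best=(d,i)
    return None if best is None else (c[best[1]],st[best[1]])
E
python3 - <<'E'
from h import *
seeds={"small":((325,288),(235,157)),"medium":((244,195),(343,215)),"large":((391,262),(172,180)),"hsq":((331,213),(235,212)),"hlong":((274,144),(335,291))}
d={"dsmall":((220,168),(400,274)),"dmed":((304,182),(276,272)),"dlarge":((280,256),(284,194))}
for i,n in enumerate(("scene","side")):
    im=cv2.imread(f"pics/{n}0.png");g=im.max(2)
    for k,v in seeds.items():
        b=blob(g<90,v[i],8)
        if b: print(n,k,b[0].round(1),b[1][2:],onz(n,b[0],52).round(1))
        else: print(n,k,"none",onz(n,v[i],52).round(1))
    for k,v in d.items():
        b=blob(g<45,v[i],12)
        if b:
            x,y,w,h,_=b[1];p=[onz(n,q,4)for q in((x,y+h/2),(x+w,y+h/2))]
            print(n,k,b[0].round(1),b[1][2:],onz(n,b[0],5).round(1),np.linalg.norm(p[0]-p[1]).round(0))
        else: print(n,k,"none",onz(n,v[i],5).round(1))
im=cv2.imread("pics/scene0.png")[240:360,250:430]
cv2.imwrite("pics/c1.png",cv2.resize(im,None,fx=4,fy=4,interpolation=cv2.INTER_CUBIC))
E
```

```text
scene small [326.1 288.4] [ 5  4 19] [613.8 233.9  52. ]
scene medium [243.6 193.1] [ 4  3 11] [641.2 -93.1  52. ]
scene large [391.8 262.2] [ 5  5 17] [450.3 254.   52. ]
scene hsq [330.8 211.9] [ 5  3 12] [485.4  67.9  52. ]
scene hlong [273.4 141.9] [4 3 7] [ 479.6 -222.    52. ]
scene dsmall none [ 639.1 -248.7    5. ]
scene dmed none [462.6 -83.8   5. ]
scene dlarge none [641.5  89.2   5. ]
side small none [611. 225.  52.]
side medium none [640.7 -95.9  52. ]
side large none [449.  248.4  52. ]
side hsq [233.8 211.2] [3 2 4] [484.   65.6  52. ]
side hlong [334.5 291.8] [ 4  3 10] [ 477.9 -225.1   52. ]
side dsmall none [ 634.7 -253.9    5. ]
side dmed none [463.5 -88.2   5. ]
side dlarge none [640.2  83.3   5. ]
```

View pics/c1.png

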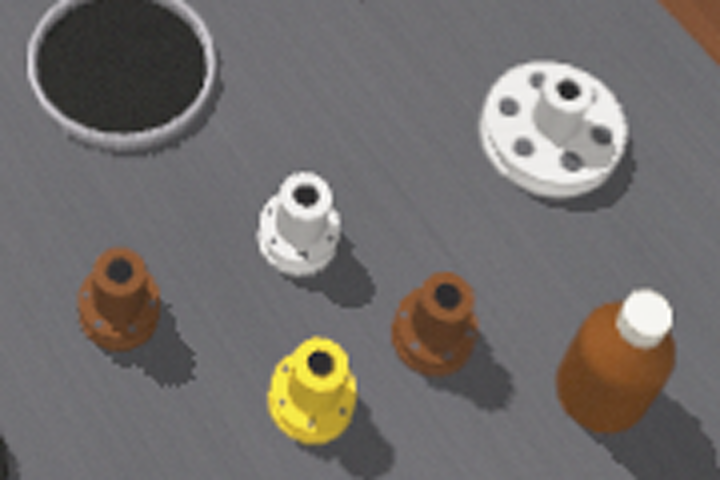

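The crop shows the silver small pulley (hub hole at scene 326,288) standing apart from the two brown ones and the yellow one. The large pulley is round with holes (392,262). The two views agree on positions within 6 mm. Next I check the clearances around each.

```bash
python3 - <<'E'
from h import *
for k,uv,z in(("brownL",(280,307),52),("brownR",(362,313.5),52),("yellow",(330,330.5),52),("bottle",(411,319),100)): print(k,onz("scene",uv,z).round(0))
for k,uv,z in(("brownL",(271,143),52),("brownR",(204,150),52),("yellow",(230,137),52),("bottle",(167,130),100)): print(k,onz("side",uv,z).round(0))
s=manip.sense();R=np.array(s["eef_rot"]);print((R.T@(np.array([612,231,150])-s["tcp_pos"])).round(1))
E
```

```text
brownL [720. 221.  52.]
brownR [583. 318.  52.]
yellow [660. 315.  52.]
bottle [530. 388. 100.]
brownL [716. 214.  52.]
brownR [575. 302.  52.]
yellow [658. 307.  52.]
bottle [521. 373. 100.]
[-533.6 -246.1   80.9]
```

arm_command:
  rows:
    - {"dp":[-3.3,-1.5,0],"claw":5.5}
    - {"dp":[-6.9,-3.2,0],"claw":5.5}
    - {"dp":[-10.5,-4.85,0],"claw":5.5}
    - {"dp":[-14.1,-6.5,1],"claw":5.5}
    - {"dp":[-17.7,-8.2,1],"claw":5.5}
    - {"dp":[-21.3,-9.8,2],"claw":5.5}
    - {"dp":[-24.9,-11.5,2],"claw":5.5}
    - {"dp":[-28.5,-13.1,3],"claw":5.5}
    - {"dp":[-32.1,-14.8,3],"claw":5.5}
    - {"dp":[-35.7,-16.5,4],"claw":5.5}

```text
$.rows[0]: bad value
```

arm_command:
  rows:
    - {"dp":[-3.6,-1.6,0],"claw":5.5}
    - {"dp":[-7.2,-3.2,1],"claw":5.5}
    - {"dp":[-10.8,-4.9,2],"claw":5.5}
    - {"dp":[-14.4,-6.5,3],"claw":5.5}
    - {"dp":[-17.7,-8.1,4],"claw":5.5}
    - {"dp":[-17.7,-8.1,4],"claw":5.5}
    - {"dp":[-17.7,-8.1,4],"claw":5.5}
    - {"dp":[-17.7,-8.1,4],"claw":5.5}

```text
$.rows[0]: bad value
```

```bash
cat >> h.py <<'E'
def look(fn,z=None,tgt=None):
    s=manip.sense();im=camera("wrist")[:,:,::-1];cv2.imwrite(fn,im)
    print("t",s["t"],"tcp",np.round(s["tcp_pos"],1),"op",round(s["opening"],3),"grip",s["grip_force"])
    return s,im,wristT(s)
def uvof(s,p):
    m=camera_model("wrist");c=np.linalg.inv(wristT(s))@np.r_[p,1];q=c[:2]/c[2];q=q*(1+m["k1"]*(q@q));return q*m["K"][0][0]+[m["K"][0][2],m["K"][1][2]]
def to(s,p): print("dp cm",(np.array(s["eef_rot"]).T@(np.array(p)-s["tcp_pos"])/10).round(2))
E
python3 - <<'E'
from h import *
s,im,T=look("pics/w1.png");print(uvof(s,[612,231,52]),s["wrist_force"])
print(np.round(s["eef_rot"],3))
E
```

```text
t 0.1 tcp [158.1 604.2 230.5] op 1.002 grip 0.0
[117.6426204  539.79800246] [0.7876058  0.43388797 0.17348303]
[[-0.967  0.253 -0.   ]
 [ 0.253  0.967 -0.001]
 [-0.    -0.001 -1.   ]]
```

View pics/w1.png

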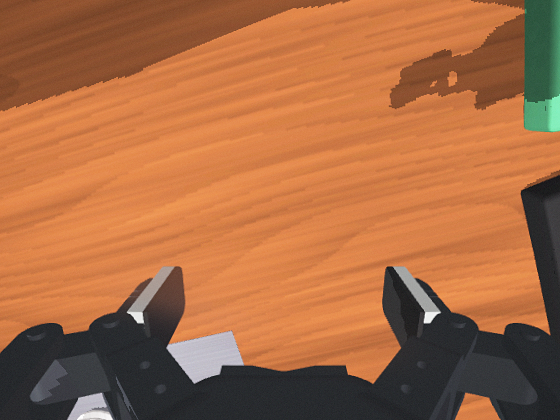

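The moves were refused because each row needs a twist, so the arm has not moved. The wrist view shows only bare bench, with the fingertips at about (155,300) and (410,300).

arm_command:
  rows:
    - {"dp":[-3.3,-1.5,0],"claw":5.5,"twist":[0,0,0]}
    - {"dp":[-6.9,-3.2,0],"claw":5.5,"twist":[0,0,0]}
    - {"dp":[-10.5,-4.85,0],"claw":5.5,"twist":[0,0,0]}
    - {"dp":[-14.1,-6.5,0],"claw":5.5,"twist":[0,0,0]}
    - {"dp":[-17.7,-8.2,0],"claw":5.5,"twist":[0,0,0]}
    - {"dp":[-21.3,-9.8,0],"claw":5.5,"twist":[0,0,0]}
    - {"dp":[-24.9,-11.5,0],"claw":5.5,"twist":[0,0,0]}
    - {"dp":[-28.5,-13.1,0],"claw":5.5,"twist":[0,0,0]}
    - {"dp":[-32.1,-14.8,0],"claw":5.5,"twist":[0,0,0]}
    - {"dp":[-35.7,-16.5,1],"claw":5.5,"twist":[0,0,0]}

```text
t: 0.98
tcp_pos: [463.7, 353.9, 222.9]
eef_rot: [[-0.968, 0.253, 0.002], [0.253, 0.968, 0.002], [-0.002, 0.003, -1.0]]
wrist_force: [1.0, 1.0, 0.7]
opening: 0.644
grip_force: 0.0
```

arm_command:
  rows:
    - {"dp":[-3.6,-1.6,1],"claw":5.5,"twist":[0,0,0]}
    - {"dp":[-7.2,-3.2,2],"claw":5.5,"twist":[0,0,0]}
    - {"dp":[-10.8,-4.9,3],"claw":5.5,"twist":[0,0,0]}
    - {"dp":[-14.4,-6.5,4],"claw":5.5,"twist":[0,0,0]}
    - {"dp":[-17.7,-8.1,5],"claw":5.5,"twist":[0,0,0]}
    - {"dp":[-17.7,-8.1,5],"claw":5.5,"twist":[0,0,0]}
    - {"dp":[-17.7,-8.1,5],"claw":5.5,"twist":[0,0,0]}
    - {"dp":[-17.7,-8.1,5],"claw":5.5,"twist":[0,0,0]}

```text
t: 1.65
tcp_pos: [612.0, 231.9, 170.7]
eef_rot: [[-0.967, 0.253, -0.001], [0.253, 0.967, 0.0], [0.001, -0.0, -1.0]]
wrist_force: [-0.6, 0.3, -0.2]
opening: 0.644
grip_force: 0.0
```

```bash
python3 - <<'E'
from h import *
s,im,T=look("pics/w2.png");print(uvof(s,[612,231,52]),s["wrist_force"])
print(np.round(s["eef_rot"],3));to(s,[612,231,24])
E
```

```text
t 1.65 tcp [612.  231.9 170.7] op 0.644 grip 0.0
[280.05596605 206.78666945] [-0.58803633  0.28877067 -0.23865329]
[[-0.967  0.253 -0.001]
 [ 0.253  0.967  0.   ]
 [ 0.001 -0.    -1.   ]]
dp cm [-0.04 -0.09 14.67]
```

View pics/w2.png

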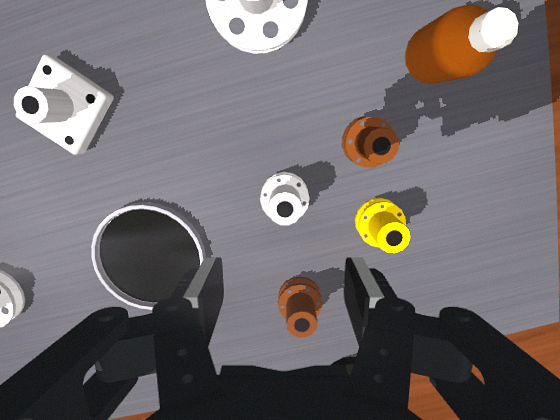

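The wrist view shows the silver small pulley under the gripper with its hub hole at (285,209), 5 px from where I predicted. The brown ones at (380,146) and (301,325), and the yellow one at (394,238), are well clear. The large dish is at (148,256).

```bash
python3 - <<'E'
from h import *
s=manip.sense();T=wristT(s)
p=onz("wrist",(285,209.5),52,T);print(p);to(s,[p[0],p[1],24])
im=cv2.imread("pics/w2.png");g=im.max(2);e=[onz("wrist",q,11,T) for q in((92,256),(148,199))];print(e,"dish centre",onz("wrist",(148,257),8,T))
E
```

```text
[615.05539244 235.2788171   52.        ]
dp cm [-0.28  0.31 14.72]
[array([624.5039853 ,  37.32783151,  11.        ]), array([584.51195065, 112.25500338,  11.        ])] dish centre [640.15196299  89.75796784   8.        ]
```

arm_command:
  rows:
    - {"dp":[-0.3,0.3,3],"claw":5.5,"twist":[0,0,0]}
    - {"dp":[-0.3,0.3,6.5],"claw":5.5,"twist":[0,0,0]}
    - {"dp":[-0.3,0.3,10],"claw":5.5,"twist":[0,0,0]}
    - {"dp":[-0.3,0.3,12.5],"claw":5.5,"twist":[0,0,0]}
    - {"dp":[-0.3,0.3,14],"claw":5.5,"twist":[0,0,0]}
    - {"dp":[-0.3,0.3,14.6],"claw":5.5,"twist":[0,0,0]}
    - {"dp":[-0.3,0.3,14.6],"claw":5.5,"twist":[0,0,0]}
    - {"dp":[-0.3,0.3,14.6],"claw":3.6,"twist":[0,0,0]}
    - {"dp":[-0.3,0.3,14.6],"claw":2.4,"twist":[0,0,0]}
    - {"dp":[-0.3,0.3,14.6],"claw":1.5,"twist":[0,0,0]}

```text
t: 2.53
tcp_pos: [617.4, 234.6, 27.5]
eef_rot: [[-0.968, 0.253, 0.003], [0.253, 0.968, 0.002], [-0.003, 0.002, -1.0]]
wrist_force: [1.3, -0.0, 1.9]
opening: 0.307
grip_force: 59.0
```

arm_command:
  rows:
    - {"dp":[0,0,0],"claw":1.5,"twist":[0,0,0]}
    - {"dp":[0,0,0],"claw":1.5,"twist":[0,0,0]}
    - {"dp":[0,0,0],"claw":1.5,"twist":[0,0,0]}
    - {"dp":[0,0,0],"claw":1.5,"twist":[0,0,0]}

```text
t: 2.87
tcp_pos: [617.4, 234.6, 27.4]
eef_rot: [[-0.968, 0.253, 0.003], [0.253, 0.968, 0.002], [-0.002, 0.003, -1.0]]
wrist_force: [-1.0, 0.9, 7.6]
opening: 0.305
grip_force: 59.4
```

Grip is on the hub (opening about 26 mm, 59 N). Lifting it and carrying it to the small dish.

arm_command:
  rows:
    - {"dp":[0,0,-1],"claw":1.5,"twist":[0,0,0]}
    - {"dp":[0,0,-3],"claw":1.5,"twist":[0,0,0]}
    - {"dp":[0,0,-6],"claw":1.5,"twist":[0,0,0]}
    - {"dp":[0,0,-9],"claw":1.5,"twist":[0,0,0]}
    - {"dp":[-0.7,-2.3,-12],"claw":1.5,"twist":[0,0,0]}
    - {"dp":[-1.8,-6,-12],"claw":1.5,"twist":[0,0,0]}
    - {"dp":[-2.9,-9.5,-12],"claw":1.5,"twist":[0,0,0]}
    - {"dp":[-4,-13,-12],"claw":1.5,"twist":[0,0,0]}
    - {"dp":[-5,-16.5,-12],"claw":1.5,"twist":[0,0,0]}
    - {"dp":[-6.1,-20,-12],"claw":1.5,"twist":[0,0,0]}

```text
t: 3.7
tcp_pos: [624.3, 23.0, 146.5]
eef_rot: [[-0.967, 0.253, 0.001], [0.253, 0.967, 0.0], [-0.001, 0.0, -1.0]]
wrist_force: [0.2, -0.0, -0.7]
opening: 0.305
grip_force: 59.1
```

arm_command:
  rows:
    - {"dp":[-1.1,-3.5,0],"claw":1.5,"twist":[0,0,0]}
    - {"dp":[-2.1,-7,0],"claw":1.5,"twist":[0,0,0]}
    - {"dp":[-3.2,-10.5,0],"claw":1.5,"twist":[0,0,0]}
    - {"dp":[-4.3,-14,0],"claw":1.5,"twist":[0,0,0]}
    - {"dp":[-5.4,-17.5,0],"claw":1.5,"twist":[0,0,0]}
    - {"dp":[-6.4,-21,0],"claw":1.5,"twist":[0,0,0]}
    - {"dp":[-7.5,-24,0],"claw":1.5,"twist":[0,0,0]}
    - {"dp":[-8.1,-26.5,0],"claw":1.5,"twist":[0,0,0]}
    - {"dp":[-8.1,-26.5,0],"claw":1.5,"twist":[0,0,0]}
    - {"dp":[-8.1,-26.5,0],"claw":1.5,"twist":[0,0,0]}

```text
t: 4.53
tcp_pos: [634.9, -254.8, 145.9]
eef_rot: [[-0.966, 0.257, -0.0], [0.257, 0.966, -0.001], [-0.0, -0.001, -1.0]]
wrist_force: [1.2, 0.5, -1.5]
opening: 0.309
grip_force: 59.2
```

```bash
python3 - <<'E'
from h import *
s,im,T=look("pics/w3.png");print(uvof(s,[637,-251,5]),s["wrist_force"],s["qpos"].round(2) if hasattr(s["qpos"],'round') else s["qpos"])
to(s,[637,-251,150])
E
```

```text
t 4.5333 tcp [ 634.9 -254.8  145.9] op 0.309 grip 59.18468534946442
[286.32234723 200.73182597] [ 1.2053264   0.54480064 -1.53754021] [ 0.15  0.59  0.24  1.54 -0.16  1.03  1.75]
dp cm [-0.1   0.42 -0.41]
```

View pics/w3.png

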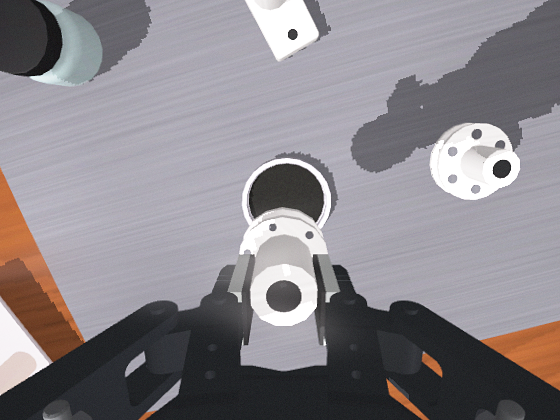

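The pulley is held upright in the view (hub hole 284,296). The small dish is at (287,201), as predicted, and the medium pulley's hub hole is at (503,168). Lowering now.

arm_command:
  rows:
    - {"dp":[-0.1,0.4,2],"claw":1.5,"twist":[0,0,0]}
    - {"dp":[-0.1,0.4,5],"claw":1.5,"twist":[0,0,0]}
    - {"dp":[-0.1,0.4,8],"claw":1.5,"twist":[0,0,0]}
    - {"dp":[-0.1,0.4,9.5],"claw":1.5,"twist":[0,0,0]}
    - {"dp":[-0.1,0.4,10.4],"claw":1.5,"twist":[0,0,0]}
    - {"dp":[-0.1,0.4,10.8],"claw":1.5,"twist":[0,0,0]}
    - {"dp":[-0.1,0.4,11.1],"claw":1.5,"twist":[0,0,0]}
    - {"dp":[-0.1,0.4,11.3],"claw":1.5,"twist":[0,0,0]}
    - {"dp":[-0.1,0.4,11.3],"claw":1.5,"twist":[0,0,0]}
    - {"dp":[-0.1,0.4,11.3],"claw":1.5,"twist":[0,0,0]}

```text
t: 5.42
tcp_pos: [638.6, -248.6, 33.4]
eef_rot: [[-0.967, 0.253, 0.002], [0.253, 0.967, -0.0], [-0.002, 0.0, -1.0]]
wrist_force: [-0.1, -1.4, -1.3]
opening: 0.307
grip_force: 59.1
```

```bash
python3 - <<'E'
from h import *
s,im,T=look("pics/w4.png");print(s["wrist_force"])
cv2.imwrite("pics/s4.png",cv2.resize(camera("side")[220:340,320:480,::-1],None,fx=4,fy=4))
E
```

```text
t 5.4167 tcp [ 638.6 -248.6   33.4] op 0.307 grip 59.14835572242737
[-0.14820162 -1.4132081  -1.3239928 ]
```

View pics/s4.png

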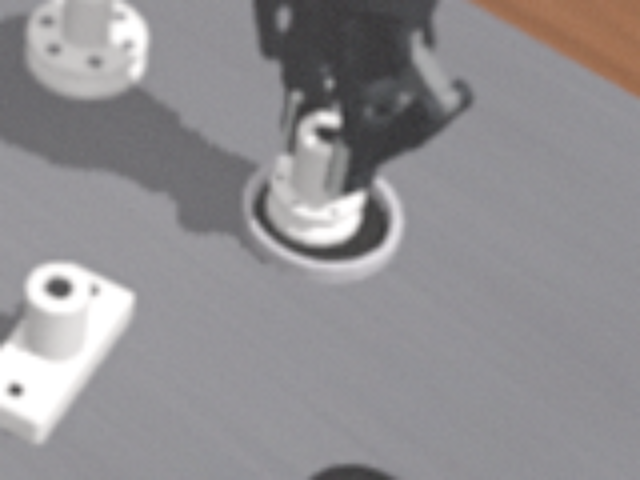

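The side view shows the pulley inside the rim at crop (318,215), about 2 mm above the floor. I lower it until it touches, then release.

arm_command:
  rows:
    - {"dp":[0,0,0.1],"claw":1.5,"twist":[0,0,0]}
    - {"dp":[0,0,0.2],"claw":1.5,"twist":[0,0,0]}
    - {"dp":[0,0,0.25],"claw":1.5,"twist":[0,0,0]}
    - {"dp":[0,0,0.25],"claw":1.5,"twist":[0,0,0]}
    - {"dp":[0,0,0.25],"claw":1.5,"twist":[0,0,0]}

```text
t: 5.93
tcp_pos: [638.3, -248.7, 31.5]
eef_rot: [[-0.967, 0.253, 0.001], [0.253, 0.967, -0.0], [-0.001, 0.0, -1.0]]
wrist_force: [-3.3, 1.8, 10.3]
opening: 0.304
grip_force: 60.4
```

arm_command:
  rows:
    - {"dp":[0,0,0],"claw":3.5,"twist":[0,0,0]}
    - {"dp":[0,0,0],"claw":4.5,"twist":[0,0,0]}
    - {"dp":[0,0,0],"claw":5.5,"twist":[0,0,0]}
    - {"dp":[0,0,0],"claw":5.5,"twist":[0,0,0]}
    - {"dp":[0,0,-2],"claw":5.5,"twist":[0,0,0]}
    - {"dp":[0,0,-5],"claw":5.5,"twist":[0,0,0]}
    - {"dp":[0,0,-8],"claw":5.5,"twist":[0,0,0]}
    - {"dp":[0.5,2,-10.5],"claw":5.5,"twist":[0,0,0]}
    - {"dp":[1.2,5,-12.5],"claw":5.5,"twist":[0,0,0]}
    - {"dp":[2,8.5,-13],"claw":5.5,"twist":[0,0,0]}

```text
t: 6.77
tcp_pos: [641.4, -163.5, 163.9]
eef_rot: [[-0.966, 0.257, 0.006], [0.257, 0.966, -0.002], [-0.006, -0.001, -1.0]]
wrist_force: [0.9, -0.1, 0.6]
opening: 0.637
grip_force: 0.0
```

arm_command:
  rows:
    - {"dp":[0.8,3.2,0],"claw":5.5,"twist":[0,0,0]}
    - {"dp":[1.6,6.5,0],"claw":5.5,"twist":[0,0,0]}
    - {"dp":[1.6,6.5,0],"claw":5.5,"twist":[0,0,0]}
    - {"dp":[1.6,6.5,0],"claw":5.5,"twist":[0,0,0]}
    - {"dp":[1.6,6.5,0],"claw":5.5,"twist":[0,0,0]}

```text
t: 7.18
tcp_pos: [641.0, -94.8, 159.7]
eef_rot: [[-0.968, 0.253, -0.0], [0.253, 0.968, -0.001], [-0.0, -0.001, -1.0]]
wrist_force: [-0.3, -1.4, -0.9]
opening: 0.643
grip_force: 0.0
```

```bash
python3 - <<'E'
from h import *
R=np.array([[-.966,.257,0],[.257,.966,-.001],[0,-.001,-1]])
print(onz("wrist",(503,168),52,wristT(dict(eef_rot=R,tcp_pos=[634.9,-254.8,145.9]))))
s,im,T=look("pics/w5.png");print(uvof(s,[640,-94,52]))
b=blob(im.max(2)<70,uvof(s,[640,-94,52]),15)
if b: print(b);p=onz("wrist",b[0],52,T);print(p);to(s,[p[0],p[1],25])
E
```

```text
[641.58396916 -92.39253384  52.        ]
t 7.1833 tcp [641.  -94.8 159.7] op 0.643 grip 0.0
[281.81048683 208.63358627]
(array([280.85714286, 203.85714286]), array([278, 203,   6,   3,   7], dtype=int32))
[636.1543972  -93.74750142  52.        ]
dp cm [ 4.900e-01 -1.000e-02  1.347e+01]
```

View pics/w5.png

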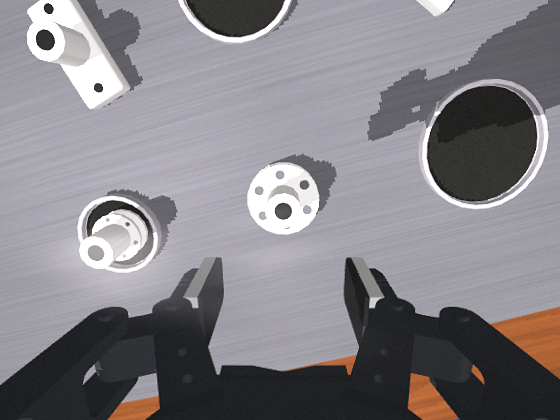

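The small pulley sits flat inside its dish (about 120,232). The medium pulley's hub hole is at (284,211), so only a small correction is needed. The large dish is at (485,144).

arm_command:
  rows:
    - {"dp":[0,0.3,3],"claw":5.5,"twist":[0,0,0]}
    - {"dp":[0,0.3,6.5],"claw":5.5,"twist":[0,0,0]}
    - {"dp":[0,0.3,9.5],"claw":5.5,"twist":[0,0,0]}
    - {"dp":[0,0.3,12],"claw":5.5,"twist":[0,0,0]}
    - {"dp":[0,0.3,13.2],"claw":5.5,"twist":[0,0,0]}
    - {"dp":[0,0.3,13.4],"claw":5.5,"twist":[0,0,0]}
    - {"dp":[0,0.3,13.4],"claw":5.5,"twist":[0,0,0]}
    - {"dp":[0,0.3,13.4],"claw":3.6,"twist":[0,0,0]}
    - {"dp":[0,0.3,13.4],"claw":2.4,"twist":[0,0,0]}
    - {"dp":[0,0.3,13.4],"claw":1.5,"twist":[0,0,0]}

```text
t: 8.07
tcp_pos: [643.2, -91.9, 28.0]
eef_rot: [[-0.967, 0.253, 0.004], [0.253, 0.967, -0.0], [-0.004, 0.0, -1.0]]
wrist_force: [0.1, -1.5, 4.5]
opening: 0.307
grip_force: 58.8
```

arm_command:
  rows:
    - {"dp":[0,0,0],"claw":1.5,"twist":[0,0,0]}
    - {"dp":[0,0,0],"claw":1.5,"twist":[0,0,0]}
    - {"dp":[0,0,0],"claw":1.5,"twist":[0,0,0]}
    - {"dp":[0,0,0],"claw":1.5,"twist":[0,0,0]}

```text
t: 8.4
tcp_pos: [643.3, -91.9, 28.0]
eef_rot: [[-0.967, 0.253, 0.004], [0.253, 0.967, -0.001], [-0.004, 0.0, -1.0]]
wrist_force: [-0.3, -1.4, 7.3]
opening: 0.309
grip_force: 59.1
```

arm_command:
  rows:
    - {"dp":[0,0,-1],"claw":1.5,"twist":[0,0,0]}
    - {"dp":[0,0,-3],"claw":1.5,"twist":[0,0,0]}
    - {"dp":[0,0,-6],"claw":1.5,"twist":[0,0,0]}
    - {"dp":[1.5,-0.3,-9],"claw":1.5,"twist":[0,0,0]}
    - {"dp":[4.5,-1,-11.5],"claw":1.5,"twist":[0,0,0]}
    - {"dp":[8,-1.8,-12],"claw":1.5,"twist":[0,0,0]}
    - {"dp":[11.5,-2.6,-12],"claw":1.5,"twist":[0,0,0]}
    - {"dp":[14.5,-3.3,-12],"claw":1.5,"twist":[0,0,0]}
    - {"dp":[16.5,-3.8,-12],"claw":1.5,"twist":[0,0,0]}
    - {"dp":[17.5,-4,-12],"claw":1.5,"twist":[0,0,0]}

```text
t: 9.23
tcp_pos: [459.2, -85.7, 146.6]
eef_rot: [[-0.967, 0.254, -0.001], [0.254, 0.967, 0.001], [0.001, 0.001, -1.0]]
wrist_force: [-0.4, 0.0, -1.6]
opening: 0.307
grip_force: 59.1
```

arm_command:
  rows:
    - {"dp":[0,0,0],"claw":1.5,"twist":[0,0,0]}
    - {"dp":[0,0,0],"claw":1.5,"twist":[0,0,0]}
    - {"dp":[0,0,0],"claw":1.5,"twist":[0,0,0]}

```text
t: 9.48
tcp_pos: [464.0, -85.6, 146.3]
eef_rot: [[-0.968, 0.253, 0.002], [0.253, 0.968, -0.0], [-0.002, 0.0, -1.0]]
wrist_force: [0.5, 0.3, -1.1]
opening: 0.305
grip_force: 59.1
```

```bash
python3 - <<'E'
from h import *
s,im,T=look("pics/w6.png");print(uvof(s,[463,-86,5]),s["wrist_force"])
to(s,[463,-86,32])
E
```

```text
t 9.4833 tcp [464.  -85.6 146.3] op 0.305 grip 59.124380350112915
[280.48072039 198.16454262] [ 0.46780691  0.30491266 -1.10338088]
dp cm [ 0.11 -0.07 11.43]
```

View pics/w6.png

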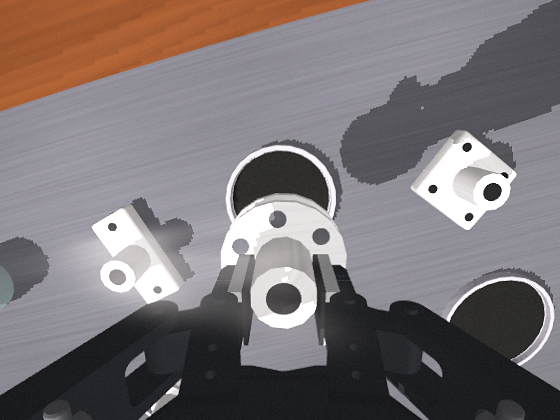

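The medium pulley is held upright (hub hole 284,298) above the medium dish at (282,200). Both housings are clear. Lowering now.

arm_command:
  rows:
    - {"dp":[0,0.1,2],"claw":1.5,"twist":[0,0,0]}
    - {"dp":[0,0.1,5],"claw":1.5,"twist":[0,0,0]}
    - {"dp":[0,0.1,8],"claw":1.5,"twist":[0,0,0]}
    - {"dp":[0,0.1,9.5],"claw":1.5,"twist":[0,0,0]}
    - {"dp":[0,0.1,10.4],"claw":1.5,"twist":[0,0,0]}
    - {"dp":[0,0.1,10.9],"claw":1.5,"twist":[0,0,0]}
    - {"dp":[0,0.1,11.2],"claw":1.5,"twist":[0,0,0]}
    - {"dp":[0,0.1,11.4],"claw":1.5,"twist":[0,0,0]}
    - {"dp":[0,0.1,11.4],"claw":1.5,"twist":[0,0,0]}
    - {"dp":[0,0.1,11.4],"claw":1.5,"twist":[0,0,0]}

```text
t: 10.37
tcp_pos: [463.3, -84.9, 32.5]
eef_rot: [[-0.967, 0.253, 0.002], [0.253, 0.967, -0.0], [-0.002, 0.0, -1.0]]
wrist_force: [0.0, -0.6, -1.4]
opening: 0.306
grip_force: 59.4
```

arm_command:
  rows:
    - {"dp":[0,0,0.1],"claw":1.5,"twist":[0,0,0]}
    - {"dp":[0,0,0.15],"claw":1.5,"twist":[0,0,0]}
    - {"dp":[0,0,0.15],"claw":1.5,"twist":[0,0,0]}
    - {"dp":[0,0,0.15],"claw":1.5,"twist":[0,0,0]}

```text
t: 10.7
tcp_pos: [463.3, -84.8, 31.9]
eef_rot: [[-0.967, 0.253, 0.002], [0.253, 0.967, 0.0], [-0.002, 0.001, -1.0]]
wrist_force: [-4.4, 0.8, 14.7]
opening: 0.306
grip_force: 60.9
```

Contact made. Releasing and moving to the large pulley.

arm_command:
  rows:
    - {"dp":[0,0,0],"claw":3.5,"twist":[0,0,0]}
    - {"dp":[0,0,0],"claw":4.5,"twist":[0,0,0]}
    - {"dp":[0,0,0],"claw":5.5,"twist":[0,0,0]}
    - {"dp":[0,0,0],"claw":5.5,"twist":[0,0,0]}
    - {"dp":[0,0,-2],"claw":5.5,"twist":[0,0,0]}
    - {"dp":[0,0,-5],"claw":5.5,"twist":[0,0,0]}
    - {"dp":[0,0,-8],"claw":5.5,"twist":[0,0,0]}
    - {"dp":[0.6,2,-11],"claw":5.5,"twist":[0,0,0]}
    - {"dp":[1.5,5,-13],"claw":5.5,"twist":[0,0,0]}
    - {"dp":[2.5,8.3,-13.5],"claw":5.5,"twist":[0,0,0]}

```text
t: 11.53
tcp_pos: [461.3, 1.6, 168.8]
eef_rot: [[-0.966, 0.257, 0.006], [0.257, 0.967, 0.0], [-0.005, 0.002, -1.0]]
wrist_force: [0.7, 0.4, -0.2]
opening: 0.646
grip_force: 0.0
```

arm_command:
  rows:
    - {"dp":[1.1,3.5,0],"claw":5.5,"twist":[0,0,0]}
    - {"dp":[2.1,7,0],"claw":5.5,"twist":[0,0,0]}
    - {"dp":[3.2,10.5,0],"claw":5.5,"twist":[0,0,0]}
    - {"dp":[4.3,14,0],"claw":5.5,"twist":[0,0,0]}
    - {"dp":[5.3,17.5,0],"claw":5.5,"twist":[0,0,0]}
    - {"dp":[6.4,21,0],"claw":5.5,"twist":[0,0,0]}
    - {"dp":[7.3,24,0],"claw":5.5,"twist":[0,0,0]}
    - {"dp":[7.3,24,0],"claw":5.5,"twist":[0,0,0]}
    - {"dp":[7.3,24,0],"claw":5.5,"twist":[0,0,0]}
    - {"dp":[7.3,24,0],"claw":5.5,"twist":[0,0,0]}

```text
t: 12.37
tcp_pos: [449.4, 251.7, 165.0]
eef_rot: [[-0.967, 0.253, -0.001], [0.253, 0.967, -0.001], [0.0, -0.001, -1.0]]
wrist_force: [0.6, 0.5, 0.8]
opening: 0.646
grip_force: 0.0
```

```bash
python3 - <<'E'
from h import *
s,im,T=look("pics/w7.png");print(uvof(s,[450,252,52]),s["wrist_force"])
to(s,[450,252,25])
for u in ((280,205),(285,205),(285,210)):print(u,onz("wrist",u,52,T))
E
```

```text
t 12.3667 tcp [449.4 251.7 165. ] op 0.646 grip 0.0
[281.78130646 208.88514108] [0.61346431 0.45225346 0.80279515]
dp cm [-0.05  0.06 14.  ]
(280, 205) [446.60544461 251.45080121  52.        ]
(285, 205) [447.58826561 255.22804837  52.        ]
(285, 210) [451.51257137 254.21225578  52.        ]
```

View pics/w7.png

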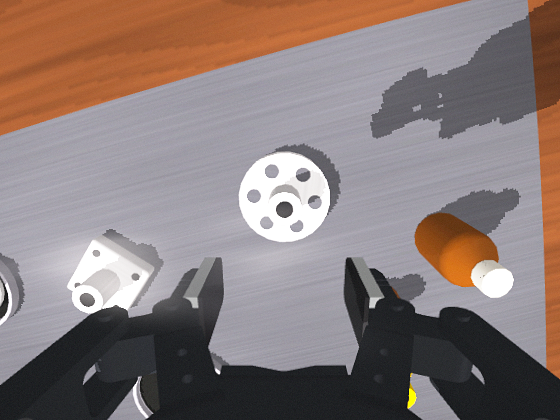

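The large pulley's hub hole is at (285,209), at world (451,254). The bottle (450,250) is clear of the gripper body.

arm_command:
  rows:
    - {"dp":[-0.1,0.3,3],"claw":5.5,"twist":[0,0,0]}
    - {"dp":[-0.1,0.3,6.5],"claw":5.5,"twist":[0,0,0]}
    - {"dp":[-0.1,0.3,10],"claw":5.5,"twist":[0,0,0]}
    - {"dp":[-0.1,0.3,12.5],"claw":5.5,"twist":[0,0,0]}
    - {"dp":[-0.1,0.3,13.6],"claw":5.5,"twist":[0,0,0]}
    - {"dp":[-0.1,0.3,13.8],"claw":5.5,"twist":[0,0,0]}
    - {"dp":[-0.1,0.3,13.8],"claw":5.5,"twist":[0,0,0]}
    - {"dp":[-0.1,0.3,13.8],"claw":3.6,"twist":[0,0,0]}
    - {"dp":[-0.1,0.3,13.8],"claw":2.4,"twist":[0,0,0]}
    - {"dp":[-0.1,0.3,13.8],"claw":1.5,"twist":[0,0,0]}

```text
t: 13.25
tcp_pos: [452.4, 255.4, 29.2]
eef_rot: [[-0.967, 0.253, 0.002], [0.253, 0.967, 0.001], [-0.002, 0.002, -1.0]]
wrist_force: [-0.4, -2.2, 6.1]
opening: 0.304
grip_force: 58.6
```

arm_command:
  rows:
    - {"dp":[0,0,0],"claw":1.5,"twist":[0,0,0]}
    - {"dp":[0,0,0],"claw":1.5,"twist":[0,0,0]}
    - {"dp":[0,0,0],"claw":1.5,"twist":[0,0,0]}
    - {"dp":[0,0,0],"claw":1.5,"twist":[0,0,0]}

```text
t: 13.58
tcp_pos: [452.4, 255.4, 29.2]
eef_rot: [[-0.967, 0.253, 0.003], [0.253, 0.967, 0.001], [-0.002, 0.002, -1.0]]
wrist_force: [-0.9, -1.6, 7.0]
opening: 0.305
grip_force: 58.6
```

arm_command:
  rows:
    - {"dp":[0,0,-1],"claw":1.5,"twist":[0,0,0]}
    - {"dp":[0,0,-3],"claw":1.5,"twist":[0,0,0]}
    - {"dp":[0,0,-6],"claw":1.5,"twist":[0,0,0]}
    - {"dp":[0,0,-9],"claw":1.5,"twist":[0,0,0]}
    - {"dp":[-2,-1,-11.5],"claw":1.5,"twist":[0,0,0]}
    - {"dp":[-5,-2.5,-12],"claw":1.5,"twist":[0,0,0]}
    - {"dp":[-8,-4.1,-12],"claw":1.5,"twist":[0,0,0]}
    - {"dp":[-11,-5.6,-12],"claw":1.5,"twist":[0,0,0]}
    - {"dp":[-14,-7.1,-12],"claw":1.5,"twist":[0,0,0]}
    - {"dp":[-17,-8.6,-12],"claw":1.5,"twist":[0,0,0]}

```text
t: 14.42
tcp_pos: [594.9, 127.9, 148.9]
eef_rot: [[-0.968, 0.253, 0.001], [0.253, 0.968, 0.001], [-0.001, 0.001, -1.0]]
wrist_force: [0.5, 0.8, -1.9]
opening: 0.305
grip_force: 59.4
```

arm_command:
  rows:
    - {"dp":[-3,-1.5,0],"claw":1.5,"twist":[0,0,0]}
    - {"dp":[-5,-2.5,0],"claw":1.5,"twist":[0,0,0]}
    - {"dp":[-5.5,-2.8,0],"claw":1.5,"twist":[0,0,0]}
    - {"dp":[-5.5,-2.8,0],"claw":1.5,"twist":[0,0,0]}
    - {"dp":[-5.5,-2.8,0],"claw":1.5,"twist":[0,0,0]}

```text
t: 14.83
tcp_pos: [639.4, 88.6, 147.7]
eef_rot: [[-0.967, 0.253, -0.001], [0.253, 0.967, 0.001], [0.001, 0.001, -1.0]]
wrist_force: [-0.1, 1.2, -2.3]
opening: 0.307
grip_force: 59.4
```

```bash
python3 - <<'E'
from h import *
s,im,T=look("pics/w8.png");print(uvof(s,[641,88,5]),s["wrist_force"])
to(s,[641,88,33.2])
E
```

```text
t 14.8333 tcp [639.4  88.6 147.7] op 0.307 grip 59.3532657623291
[280.97397636 201.17880288] [-0.05613761  1.20314852 -2.26718451]
dp cm [-0.18 -0.02 11.45]
```

View pics/w8.png

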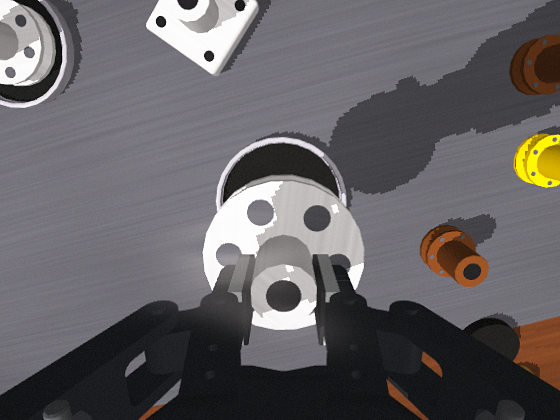

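The large pulley is held over the large dish at (282,202), well aligned. At upper left, the medium pulley sits inside its dish. Lowering now.

arm_command:
  rows:
    - {"dp":[-0.1,0,2],"claw":1.5,"twist":[0,0,0]}
    - {"dp":[-0.1,0,5],"claw":1.5,"twist":[0,0,0]}
    - {"dp":[-0.1,0,8],"claw":1.5,"twist":[0,0,0]}
    - {"dp":[-0.1,0,9.5],"claw":1.5,"twist":[0,0,0]}
    - {"dp":[-0.1,0,10.4],"claw":1.5,"twist":[0,0,0]}
    - {"dp":[-0.1,0,10.9],"claw":1.5,"twist":[0,0,0]}
    - {"dp":[-0.1,0,11.2],"claw":1.5,"twist":[0,0,0]}
    - {"dp":[-0.1,0,11.4],"claw":1.5,"twist":[0,0,0]}
    - {"dp":[-0.1,0,11.4],"claw":1.5,"twist":[0,0,0]}
    - {"dp":[-0.1,0,11.4],"claw":1.5,"twist":[0,0,0]}

```text
t: 15.72
tcp_pos: [641.7, 87.9, 34.3]
eef_rot: [[-0.967, 0.253, 0.002], [0.253, 0.967, 0.0], [-0.001, 0.001, -1.0]]
wrist_force: [-0.5, 0.6, -1.7]
opening: 0.305
grip_force: 59.4
```

arm_command:
  rows:
    - {"dp":[0,0,0.1],"claw":1.5,"twist":[0,0,0]}
    - {"dp":[0,0,0.1],"claw":1.5,"twist":[0,0,0]}
    - {"dp":[0,0,0.1],"claw":1.5,"twist":[0,0,0]}

```text
t: 15.97
tcp_pos: [641.8, 87.8, 33.3]
eef_rot: [[-0.967, 0.253, 0.002], [0.253, 0.967, 0.0], [-0.001, 0.001, -1.0]]
wrist_force: [-1.4, -0.3, 3.0]
opening: 0.305
grip_force: 60.0
```

Touching, at 3 N. Releasing and backing off.

arm_command:
  rows:
    - {"dp":[0,0,0.05],"claw":1.5,"twist":[0,0,0]}
    - {"dp":[0,0,0.05],"claw":3.5,"twist":[0,0,0]}
    - {"dp":[0,0,0.05],"claw":4.5,"twist":[0,0,0]}
    - {"dp":[0,0,0.05],"claw":5.5,"twist":[0,0,0]}
    - {"dp":[0,0,0],"claw":5.5,"twist":[0,0,0]}
    - {"dp":[0,0,-2],"claw":5.5,"twist":[0,0,0]}
    - {"dp":[0,0,-5],"claw":5.5,"twist":[0,0,0]}
    - {"dp":[0,0,-8],"claw":5.5,"twist":[0,0,0]}
    - {"dp":[0,0,-12],"claw":5.5,"twist":[0,0,0]}
    - {"dp":[0,0,-16],"claw":5.5,"twist":[0,0,0]}

```text
t: 16.8
tcp_pos: [640.3, 87.5, 193.2]
eef_rot: [[-0.967, 0.253, -0.002], [0.253, 0.967, -0.0], [0.002, -0.001, -1.0]]
wrist_force: [0.7, 0.5, 0.4]
opening: 0.643
grip_force: 0.0
```

arm_command:
  rows:
    - {"dp":[0,0,-4],"claw":5.5,"twist":[0,0,0]}
    - {"dp":[0,0,-8],"claw":5.5,"twist":[0,0,0]}
    - {"dp":[0,0,-10],"claw":5.5,"twist":[0,0,0]}
    - {"dp":[0,0,-10],"claw":5.5,"twist":[0,0,0]}
    - {"dp":[0,0,-10],"claw":5.5,"twist":[0,0,0]}

```text
t: 17.22
tcp_pos: [641.6, 87.7, 293.7]
eef_rot: [[-0.967, 0.253, 0.003], [0.253, 0.967, 0.001], [-0.002, 0.001, -1.0]]
wrist_force: [-0.3, 0.6, -0.4]
opening: 0.645
grip_force: 0.0
```

```bash
python3 - <<'E'
from h import *
s,im,T=look("pics/w9.png");cv2.imwrite("pics/side9.png",camera("side")[:,:,::-1])
E
```

```text
t 17.2167 tcp [641.6  87.7 293.7] op 0.645 grip 0.0
```

View pics/w9.png

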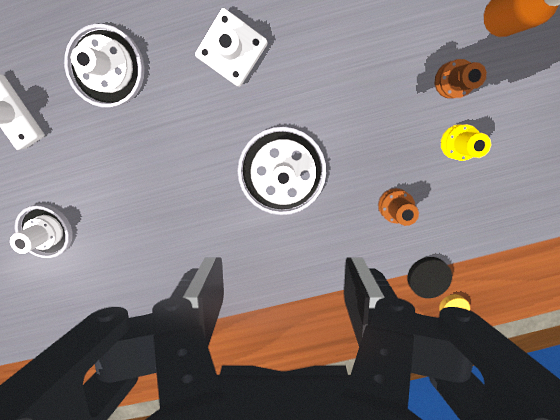

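View pics/side9.png

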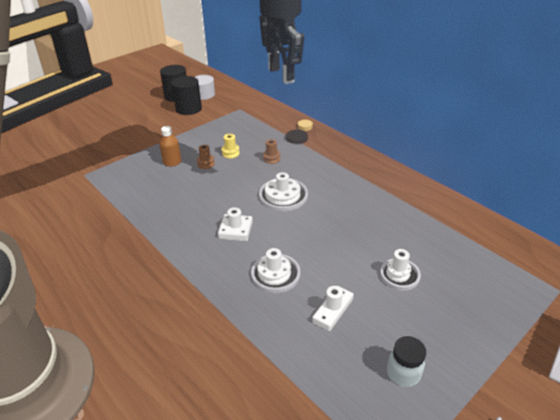

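Both views show all three pulleys flat inside their dishes: wrist (283,172), (103,65) and (42,233); side (283,190), (275,268) and (400,270). The housings, bottle and jar have not moved.

```bash
python3 -c "
from bench import manip
print(manip.finish_job())"
```

```text
the job is handed in; nothing more can be done
None
```

All three pulleys lie flat, hub up, in the dishes of their size; the housings, bottle and jar were left alone, and I handed the job in at about 17 s of the 72 s limit (no verdict was returned).

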